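Seat the draining board on its pins

ROBOT

A 7-joint arm with a two-finger parallel gripper is mounted at the origin on the work surface. World frame = base frame: x ahead of the robot, y to its left, z up, the work surface at z = 0. Lengths are in m, angles in rad, forces in N, time in s.
With the tool pointing down it reaches from about 0.4 to 0.85 m from the base axis. Payload 10.4 kg.
Tool frame: the origin (TCP) lies at the very end of the fingers, on their centre line; the grasp point (between the pads) lies 19 mm behind it (grip_point_offset is the distance from the TCP to the grasp point, in m); z points along the fingers, y is the line along which they close (so a half turn about z gives the same grasp; the last joint's range is limited). The gripper opens to 87 mm and grips with 3 to 60 N. Pads are 19 mm wide; open, the fingers measure 117 mm over their backs; the gripper's body (75 mm by 190 mm) begins 51 mm behind the grasp point.
Start: joints at [1.278, 0.332, -0.065, 1.46, 0.022, 1.35, -0.088], TCP at [0.167, -0.602, 0.223] pointing down, gripper open.
Joint ranges: [-2.6, 2.6], [-0.5, 2.12], [-1.47, 1.34], [0.16, 2.42], [-1.27, 4.41], [0.06, 2.06], [-2.6, 2.6]. Speed limits (rad/s): [2.22, 2.22, 2.79, 2.79, 3.14, 3.14, 3.14].

INTERFACE

Orientations are given as a unit quaternion [x, y, z, w].
In Python, from bench import * gives the robot as it stands.
- The arm moves only by the tool play_rows, never from a script. Its argument "increments" is text: rows parted by semicolons, each of 7 numbers parted by spaces: the turn, a rotation vector about the tool's x, y, z in rad, then the shift along the tool's x, y, z in m, then the opening, from 0 (shut) to 1 (fully open). A call has 1 to 8 rows; each row is the pose to reach, as a shift and turn from the pose commanded when the call began, along the tool's axes at that moment; what a row does not reach only later rows make up. A row lasts 1/10 s, in which the tool goes at most 50 mm and 8.59 degrees, less where a joint would pass 70% of its speed; a pose out of reach is approached as far as the arm can. A call with a gripper value outside its range is refused whole. The fingers move at their own pace and stop on an object; "grip_force" is the grip in N (left out, the last holds). Time passes only in rows, so rows that repeat a pose let the fingers close. It gives the time, the measured TCP pose, the force, the opening and the grip force at its end, in the units of the state.
- read_state(): the state, without advancing time (a new reading comes with each control period).
- camera(name): name is "scene" or "top" or "wrist"; returns a dict with "color" (400x640x3 uint8, red, green, blue), "fx", "fy", "cx", "cy" (pixels), "k1" (the pictures are not rectified: a ray, as slopes to the right and down, at radius r is drawn at 1 + k1 r^2 times it, then the intrinsics apply), "camera_from_world" (4x4, takes a point from world to camera coordinates); the wrist camera has in their place "mount" (4x4, takes a point from camera to tool coordinates, whose origin is the TCP and whose axes are the flange's). Camera axes: x right, y down, z forward; pixel columns grow to the right and rows downward; lengths in m; the calibration is good to about 2 mm. A picture is of the moment at which its call begins: read the wrist's pose just before it. There is no depth.
- close_job(): hands the job in; it is judged then, once.
The state is a dict: "time": time; "joint_positions": joint angles; "joint_vel": joint speeds; "joint_torque": joint torques, N m; "ee_pos": TCP position; "eef_rot": TCP orientation; "ft_force": force on the tool from outside, world axes, zero at the start; "torque": the same for the moment, N m; "width": finger opening in m; "grip_force": force on a finger pad.
Only numpy, scipy, OpenCV 4.12 (cv2) and the standard library are available. Lean on these libraries where they do the work, as an engineer would, in place of code of your own. Each camera call takes 0.05 s, during which the arm holds its last target. There are 200 camera calls.

TASK

The bamboo board of the draining stand has slipped and is riding on top of the stand's two steel pins. Nudge the board sideways with the fingertips until both of its holes drop over the pins and it lies flat on the white stand, then move clear. Only push it: do not pick it up or pry it up, and leave the other things on the counter where they are.

Things in the scene. Friction and masses are not known exactly. Their poses are not given: they have to be found in the camera images.
- stand: The draining stand: a white slab 210 (x) x 270 (y) x 16 mm high, fixed to the counter, turned up to 0.4 rad, its -x side towards the robot. Origin: centre of its underside; z up. Two pins stand on its top. Blue lines on the slab cross at the pins and run to its edges, so they show beyond the board: one along y through both pins, one along x through each.
- board: Loose light-brown bamboo board, 130 (x) x 180 (y) x 8 mm, about 0.2 kg, two through holes, dark lines crossing at them that meet the blue ones when seated. Origin: centre of underside; z up. Seated: origin at 0, 0, 16 mm of the stand's frame, axes along the stand's. At the start it is 20 to 32 mm off towards the stand's -x side, up to 25 mm off along y, turned up to 0.14 rad.
- pin_left (a point): foot of a dark steel round-topped pin, 12 mm across and 10 mm tall, at x = +16, y = +50 mm of the stand's frame, on the slab's top (z = 16 mm). At the start the board covers both pins: its far (+x) half rides on their tops and its near edge lies on the slab (tilted about 0.09 rad)
- pin_right (a point): foot of the other, equal pin, at x = +16, y = -50, z = 16 mm of the stand's frame; seated, the pin tops show 2 mm above the board
- hole_left (a point): centre of an 18 mm hole at x = +16, y = +50 mm of the board's frame, at the board's underside; belongs on pin_left
- hole_right (a point): centre of the other 18 mm hole at x = +16, y = -50 mm of the board's frame, at the underside; belongs on pin_right
- mug: A bystander beside the stand, to be left alone: blue ceramic mug, 80 mm wide with a side handle, 90 mm tall. Origin: the centre of its underside, z up.
- tin: A bystander beside the stand, to be left alone: closed round tin with a green band, 66 mm wide, 80 mm tall. Origin: the centre of its underside, z up.
- soap: A bystander beside the stand, to be left alone: closed amber soap bottle with a black cap and orange label, 60 mm wide, 160 mm tall. Origin: the centre of its underside, z up.
- tumbler: A bystander beside the stand, to be left alone: green glass tumbler, 68 mm wide, 100 mm tall. Origin: the centre of its underside, z up.
- cutlery_cup: A bystander beside the stand, to be left alone: steel cutlery cup, 90 mm wide, 120 mm tall. Origin: the centre of its underside, z up.
- ramekin: A bystander beside the stand, to be left alone: low white bowl, 84 mm wide, 45 mm tall. Origin: the centre of its underside, z up.

How it is judged:
At the end, for the whole second after the job is handed in: Each hole is around its own pin (centres within 5 mm), the underside of the board at both holes is within 2.5 mm of the stand's top, the board is level within 0.025 rad and at rest (horizontal distance between hole_left and pin_left below 0.005 m and horizontal distance between hole_right and pin_right below 0.005 m and z of each of hole_left, hole_right in the frame of stand below 0.0185 m and angle between board's own z axis and vertical below 0.025 rad and linear speed of board below 0.02 m/s); the robot touches nothing.
It fails at once if the board is lifted: its middle more than 14 mm above the stand's top, or tilted more than 0.25 rad (z of board in the frame of stand above 0.03 m or angle between board's own z axis and vertical above 0.25 rad).
It fails at once if a bystander is moved more than 25 mm or tipped over (distance of any of mug, tin, soap, tumbler, cutlery_cup, ramekin from where it was at the start of the episode above 0.025 m or angle between any of mug, tin, soap, tumbler, cutlery_cup, ramekin's own z axis and vertical above 0.4 rad).
It also fails if it takes over 58 s, if anything falls off the work surface, if the arm or the gripper's body presses on something with over 40 N, if the wrist force passes 120 N, or if a joint passes its speed limit or range.

## Working session

There is one attempt and no reset: what is moved stays moved. The work goes in short steps, Python scripts to look and compute and a tool call to move; the robot and the scene stay as the last step left them, time stands still between calls to the robot, and variables do not carry over. Pictures are saved under pics/ and viewed, at most 10 in all, crops included, and the job is handed in when it is done.

Besides the shell and the picture viewer there is one more tool, called after ">>>" in YAML: its name, and indented under it one key for each argument. play_rows: Moves the arm, as the interface text tells. Its arguments: {"type":"object","properties":{"increments":{"type":"string"},"grip_force":{"type":"number"}},"required":["increments"]}

```bash
mkdir -p pics; python3 - <<'E'
from bench import *
import cv2,json,numpy as np
s=read_state();print(s['time'],s['ee_pos'],s['eef_rot'],s['width'],s['ft_force'])
for n in['top','scene']:
    c=camera(n);cv2.imwrite(f'pics/{n}0.png',cv2.cvtColor(c['color'],cv2.COLOR_RGB2BGR));print(n,c['fx'],c['fy'],c['cx'],c['cy'],c['k1'],np.round(c['camera_from_world'],4).tolist())
E
```

```text
0.0 [ 0.16646718 -0.60202949  0.22177889] [ 9.90917787e-01  1.34467323e-01 -1.19225057e-04 -6.80688208e-04] 0.08696485939219245 [-0.40050645  1.07842034 -0.908784  ]
top 434.9129816954256 434.9129816954256 323.63481198925325 199.0321354456382 0.018740008609619736 [[0.0271, -0.9995, -0.0158, 0.0345], [-0.9947, -0.0254, -0.0996, 0.5715], [0.0992, 0.0184, -0.9949, 1.039], [0.0, 0.0, 0.0, 1.0]]
scene 479.17588983923014 479.17588983923014 319.13635091477624 203.61918037372172 -0.14047539341659068 [[0.881, 0.4731, 0.0014, -0.5299], [0.401, -0.7452, -0.5327, -0.1776], [-0.251, 0.4699, -0.8463, 1.1536], [0.0, 0.0, 0.0, 1.0]]
```

View pics/top0.png

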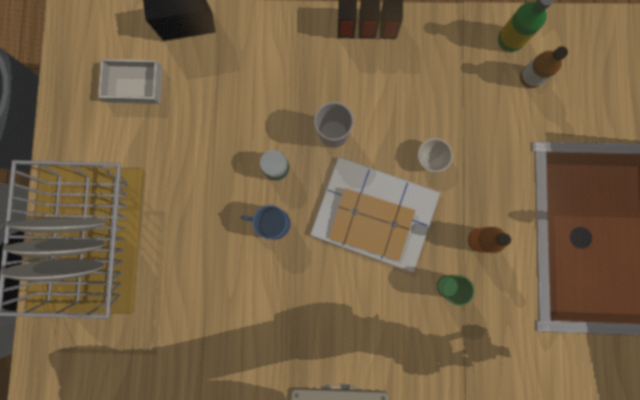

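View pics/scene0.png

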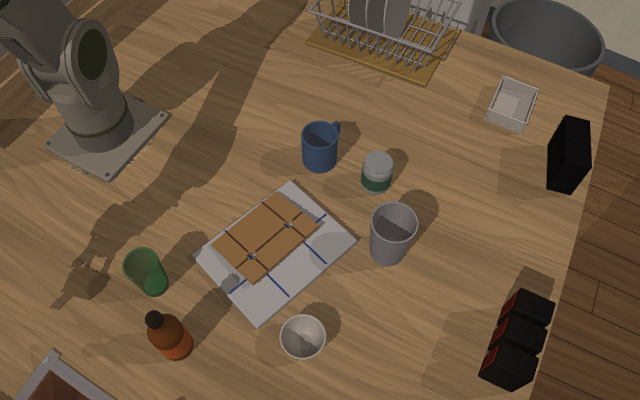

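The top view shows the stand around (375,213), with the board displaced toward the robot. The mug at (271,222) and the tumbler at (455,289) flank its near corners. I'll enlarge both views.

```bash
python3 - <<'E'
import cv2
for n,(x,y,w,h) in {'top':(305,150,145,125),'scene':(185,170,185,165)}.items():
    k=4.6 if n=='top' else 3.6
    k=4 
    if n=='scene':k=3.6
    im=cv2.imread(f'pics/{n}0.png')[y:y+h,x:x+w]
    im=cv2.convertScaleAbs(cv2.resize(im,None,fx=k,fy=k,interpolation=cv2.INTER_CUBIC),alpha=1.3)
    for u in range((x//20+1)*20,x+w,20): cv2.putText(im,str(u),(int((u-x+.5)*k)-12,10),0,.4,(0,0,255));cv2.line(im,(int((u-x+.5)*k),12),(int((u-x+.5)*k),20),(0,0,255))
    for v in range((y//20+1)*20,y+h,20): cv2.putText(im,str(v),(0,int((v-y+.5)*k)+4),0,.4,(0,0,255));cv2.line(im,(28,int((v-y+.5)*k)),(36,int((v-y+.5)*k)),(0,0,255))
    cv2.imwrite(f'pics/{n}crop.png',im)
E
```

```text
(no output)
```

View pics/topcrop.png

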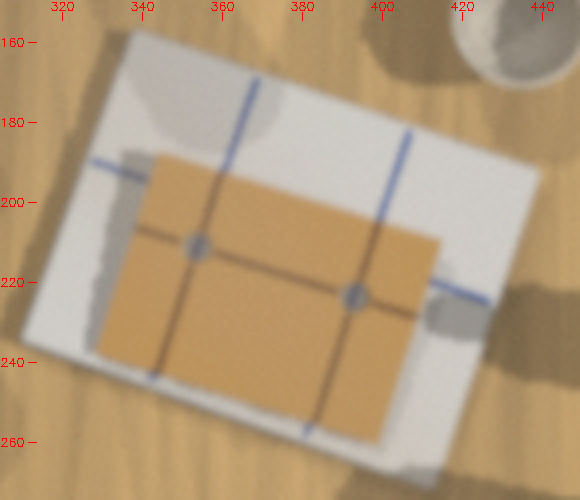

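View pics/scenecrop.png

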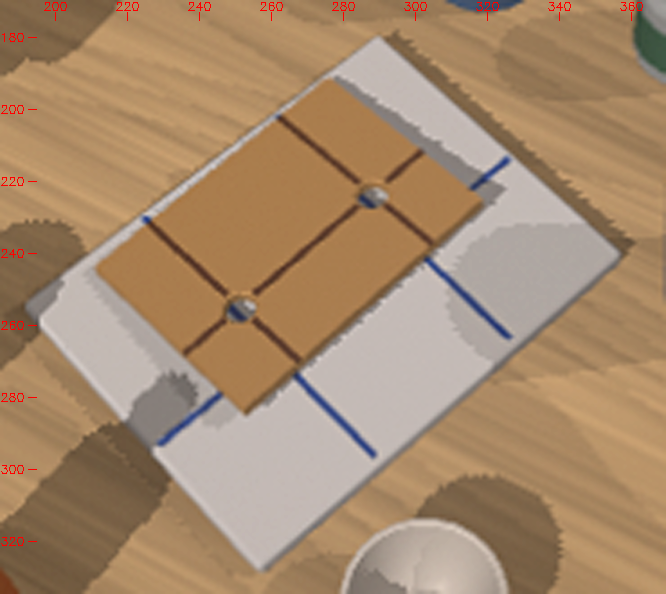

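Clear picture. In the top view, the stand corners are at (338,157), (439.5,192), (413,271) and (310,235), and the holes are at (353.7,211) and (393.2,223.5). The scene view matches. Next I fit the poses to both views jointly.

```bash
cat > h.py <<'E'
import numpy as np, cv2
from scipy.optimize import least_squares
from scipy.spatial.transform import Rotation as R
CAL={'top':(434.913,323.635,199.032,.01874,np.array([[0.0271,-0.9995,-0.0158,0.0345],[-0.9947,-0.0254,-0.0996,0.5715],[0.0992,0.0184,-0.9949,1.039]])),
'scene':(479.176,319.136,203.619,-.140475,np.array([[0.881,0.4731,0.0014,-0.5299],[0.401,-0.7452,-0.5327,-0.1776],[-0.251,0.4699,-0.8463,1.1536]]))}
def proj(n,P):
    f,cx,cy,k,M=CAL[n];q=np.atleast_2d(P)@M[:,:3].T+M[:,3];s=q[:,:2]/q[:,2:];s=s*(1+k*(s**2).sum(1,keepdims=True));return s*f+[cx,cy]
def Tz(p):return R.from_rotvec([0,0,p[2]])
# off: per-view pixel offsets absorb calibration error
SP=np.array([[.105,.135],[.105,-.135],[-.105,-.135],[-.105,.135],[.016,.135],[.016,-.135],[.105,.05],[.105,-.05]]);SP=np.c_[SP,np.full(8,.016)]
def spt(p,P):return Tz(p).apply(P)+[p[0],p[1],0]
def bpt(b,P):return (R.from_rotvec([0,0,b[5]])*R.from_euler('yx',[b[4],b[3]])).apply(P)+b[:3]
BP=np.array([[.065,.09,.008],[.065,-.09,.008],[-.065,-.09,.008],[-.065,.09,.008],[.016,.05,.008],[.016,-.05,.008]])
def fit(F,P,obs,x0):
    r=lambda x:np.concatenate([(proj(n,F(x,P))-o)[~np.isnan(o).any(1)].ravel() for n,o in obs.items()])
    s=least_squares(r,x0,loss='soft_l1');return s.x,r(s.x)
def rel(sp,b):
    P=np.array([[.016,.05,0],[.016,-.05,0],[0,0,0]]);w=bpt(b,P)
    return Tz(sp).inv().apply(w-[sp[0],sp[1],0])*1000
E
cat > m.py <<'E'
from h import *
N=[np.nan]*2
so={'top':np.array([[338,157],[439.5,192],[413,271],[310,235],[327,189.5],[427,225],[368.5,169.5],[407,182]]),
'scene':np.array([[357.5,240],[258,327.5],N,[290,180],[325.5,214],[229.5,293],[326,263.5],[288.5,296]])}
bo={'top':np.array([[344,187.5],[414.5,209.5],[399,260.5],[328.5,238],[353.7,211],[393.2,223.5]]),
'scene':np.array([[319.5,226],[253,284],[211,244.5],[277,192],[288.5,224],[252,256]])}
for views in(['top'],['scene'],['top','scene']):
    s,r=fit(spt,SP,{v:so[v] for v in views},[.5,-.1,-.3]);b,rb=fit(bpt,BP,{v:bo[v] for v in views},[.5,-.1,.02,0,-.08,-.3])
    print(views,s.round(4),'res',np.abs(r).max().round(2),'board',b.round(4),np.abs(rb).max().round(2));print(rel(s,b).round(1).tolist(), b[5]-s[2])
w=bpt(b,BP);print(w.round(3).tolist())
# bystander base spots, on top view at z~0.05
def back(n,u,z):
    return least_squares(lambda q:(proj(n,[q[0],q[1],z])-u).ravel(),[.5,0]).x
for nm,u,z in[('mug',(271,222),.09),('tumbler',(448,287),.0),('soap',(480,238),0.05),('tin',(275,165),.08),('ram',(435,155),.045),('cup',(334,124),.12)]:print(nm,back('top',u,z).round(3))
E
python3 m.py
```

```text
['top'] [ 0.5384 -0.0769 -0.3135] res 2.01 board [ 0.5135 -0.0689  0.0173  0.004  -0.0259 -0.2793] 0.26
[[-11.9, 50.5, 17.9], [-8.5, -49.5, 17.5], [-26.2, -0.0, 17.3]] 0.034215372266835686
['scene'] [ 0.5379 -0.0759 -0.3221] res 3.34 board [ 0.5165 -0.0698  0.0246 -0.0113 -0.099  -0.2846] 0.43
[[-8.2, 49.6, 25.6], [-4.4, -50.3, 26.7], [-22.2, -1.0, 24.6]] 0.037499913584016054
['top', 'scene'] [ 0.5383 -0.0765 -0.316 ] res 3.04 board [ 0.5143 -0.0682  0.02   -0.0109 -0.0876 -0.2813] 0.92
[[-11.2, 50.9, 20.9], [-7.7, -49.0, 22.0], [-25.4, 0.4, 20.0]] 0.03477241363096628
[[0.601, 0.001, 0.033], [0.551, -0.172, 0.035], [0.426, -0.137, 0.023], [0.476, 0.036, 0.021], [0.543, -0.024, 0.029], [0.515, -0.12, 0.03]]
mug [0.508 0.168]
tumbler [ 0.364 -0.261]
soap [ 0.485 -0.323]
tin [0.643 0.165]
ram [ 0.683 -0.218]
cup [0.734 0.029]
```

```bash
cat > go.py <<'E'
from h import *
from bench import *
import sys
# usage: stand x,y (mm), z (mm), extra yaw -> increments
S=np.array([.5383,-.0765,-.316])
def inc(sx,sy,z,yaw=0):
    s=read_state();r=R.from_quat(s['eef_rot']);p=np.array(s['ee_pos'])
    t=spt(S,np.array([[sx/1000,sy/1000,z/1000]]))[0]
    a=S[2]+yaw;rt=R.from_matrix(np.array([[np.cos(a),np.sin(a),0],[np.sin(a),-np.cos(a),0],[0,0,-1]]).astype(float))
    cur=Tz(S).inv().apply(p-[S[0],S[1],0])*1000
    print('t',s['time'],'standpose mm',cur.round(1),'F',np.round(s['ft_force'],1),'w',s['width'])
    print('inc rot',(r.inv()*rt).as_rotvec().round(4),'shift',r.inv().apply(t-p).round(4))
if __name__=='__main__':inc(*map(float,sys.argv[1:]))
E
python3 go.py -122 0 150
```

```text
t 0.1 standpose mm [-190.1 -615.1  221.8] F [ 0.   0.1 -0.2] w 0.08690283546034948
inc rot [-1.200e-03  4.000e-04  5.859e-01] shift [ 0.3968 -0.4748  0.0724]
```

>>> play_rows:
  increments: "0 0 0.586 0.397 -0.475 0 1;0 0 0.586 0.397 -0.475 0 1;0 0 0.586 0.397 -0.475 0 1;0 0 0.586 0.397 -0.475 0 1;0 0 0.586 0.397 -0.475 0 1;0 0 0.586 0.397 -0.475 0 1;0 0 0.586 0.397 -0.475 0 1;0 0 0.586 0.397 -0.475 0 1"

```text
time: 0.9
ee_pos: [0.332, -0.2368, 0.2224]
eef_rot: [0.988, -0.157, -0.0, 0.0]
ft_force: [1.3, -0.2, 0.5]
width: 0.087
grip_force: 0.0
```

```bash
python3 go.py -122 0 120
```

```text
t 0.9 standpose mm [-146.2 -216.5  222.4] F [ 1.3 -0.2  0.5] w 0.08702649269125105
inc rot [ 0.0005  0.     -0.0003] shift [ 0.0242 -0.2165  0.1023]
```

>>> play_rows:
  increments: "0 0 0 0.024 -0.216 0 1;0 0 0 0.024 -0.216 0 1;0 0 0 0.024 -0.216 0 1;0 0 0 0.024 -0.216 0 1;0 0 0 0.024 -0.216 0.05 1;0 0 0 0.024 -0.216 0.102 1;0 0 0 0.024 -0.216 0.102 1;0 0 0 0.024 -0.216 0.102 1"

```text
time: 1.7
ee_pos: [0.421, -0.0411, 0.1206]
eef_rot: [0.988, -0.158, -0.001, -0.0]
ft_force: [-0.2, 0.6, 0.4]
width: 0.087
grip_force: 0.0
```

```bash
python3 go.py -122 0 20
```

```text
t 1.7 standpose mm [-122.4   -2.8  120.6] F [-0.2  0.6  0.4] w 0.0870416593125246
inc rot [-0.0001  0.0025 -0.0004] shift [ 0.0007 -0.0028  0.1006]
```

>>> play_rows:
  increments: "0 0 0 0 -0.003 0.035 1;0 0 0 0 -0.003 0.07 1;0 0 0 0 -0.003 0.09 1;0 0 0 0 -0.003 0.1 1;0 0 0 0 -0.003 0.1 1;0 0 0 0 -0.003 0.1 1"

```text
time: 2.3
ee_pos: [0.4241, -0.0386, 0.0222]
eef_rot: [0.987, -0.158, 0.001, 0.0]
ft_force: [0.1, 0.4, -0.6]
width: 0.0871
grip_force: 0.0
```

>>> play_rows:
  increments: "0 0 0 0.005 0 0 1;0 0 0 0.01 0 0 1;0 0 0 0.015 0 0 1;0 0 0 0.02 0 0 1;0 0 0 0.025 0 0 1;0 0 0 0.029 0 0 1;0 0 0 0.032 0 0 1;0 0 0 0.032 0 0 1"

```text
time: 3.1
ee_pos: [0.4535, -0.0482, 0.0205]
eef_rot: [0.988, -0.158, 0.0, -0.0]
ft_force: [0.1, 0.4, 0.7]
width: 0.0871
grip_force: 0.3
```

```bash
cat > pic.py <<'E'
import sys,cv2,numpy as np
from bench import *
n=sys.argv[1];ims=[]
for c,(x,y,w,h) in {'top':(305,150,145,125),'scene':(185,170,185,165)}.items():
    k=2.7 if c=='top' else 2.15
    k*=.98
    im=cv2.cvtColor(camera(c)['color'],cv2.COLOR_RGB2BGR);cv2.imwrite(f'pics/{c}{n}.png',im);im=im[y:y+h,x:x+w]
    im=cv2.convertScaleAbs(cv2.resize(im,(395,int(395*h/w)),interpolation=cv2.INTER_CUBIC),alpha=1.3);k=395/w
    for u in range((x//20+1)*20,x+w,20): cv2.putText(im,str(u),(int((u-x+.5)*k)-10,9),0,.35,(0,0,255));cv2.line(im,(int((u-x+.5)*k),10),(int((u-x+.5)*k),16),(0,0,255))
    for v in range((y//20+1)*20,y+h,20): cv2.putText(im,str(v),(0,int((v-y+.5)*k)+4),0,.35,(0,0,255));cv2.line(im,(24,int((v-y+.5)*k)),(30,int((v-y+.5)*k)),(0,0,255))
    ims.append(cv2.copyMakeBorder(im,0,360-im.shape[0],0,5,cv2.BORDER_CONSTANT))
cv2.imwrite(f'pics/c{n}.png',np.hstack(ims))
E
python3 go.py -80 0 20; python3 pic.py 1
```

```text
t 3.1 standpose mm [-89.4   0.5  20.5] F [0.1 0.4 0.7] w 0.08708482753012647
inc rot [-0.0002 -0.0002 -0.0004] shift [0.0094 0.0005 0.0005]
```

View pics/c1.png

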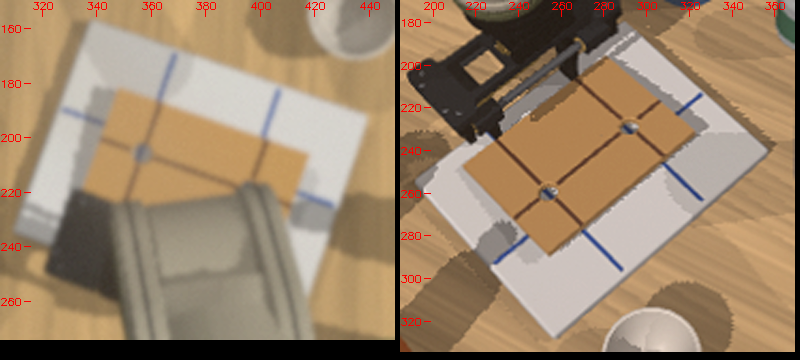

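The board is sliding: in the scene view the holes are now at about (292,229) and (254,260). Continuing.

>>> play_rows:
  increments: "0 0 0 0.003 0 0 1;0 0 0 0.006 0 0 1;0 0 0 0.009 0 0 1;0 0 0 0.009 0 0 1"

```text
time: 3.6
ee_pos: [0.4625, -0.0511, 0.0207]
eef_rot: [0.988, -0.158, 0.001, -0.0]
ft_force: [0.0, -0.2, 0.1]
width: 0.0873
grip_force: 0.0
```

```bash
python3 go.py -75 0 20; python3 pic.py 2; python3 - <<'E'
from h import *
S=np.array([.5383,-.0765,-.316])
P=BP+[0,0,.016];print(proj('scene',spt(S,P)).round(1).tolist());print(proj('top',spt(S,P)).round(1).tolist())
P=np.array([[.016,.05,.026],[.016,-.05,.026]]);print('pintop',proj('scene',spt(S,P)).round(1).tolist())
E
```

```text
t 3.6 standpose mm [-80.    0.6  20.7] F [ 0.  -0.2  0.1] w 0.08730297768423306
inc rot [-0.0003 -0.001  -0.0004] shift [0.005  0.0006 0.0007]
[[328.1, 238.0], [260.2, 295.6], [218.6, 251.1], [285.5, 199.0], [297.2, 234.6], [259.6, 265.4]]
[[348.8, 176.7], [418.1, 200.9], [401.1, 251.1], [331.2, 226.2], [357.5, 200.6], [396.1, 214.2]]
pintop [[297.2, 234.1], [259.5, 265.0]]
```

View pics/c2.png

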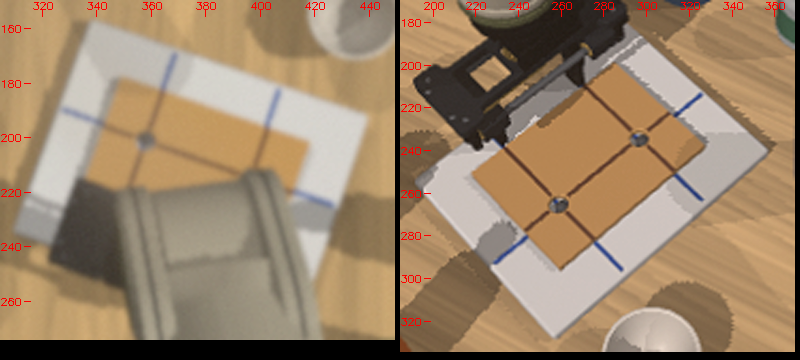

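The holes are at (297,234) and (259,265.5), where seating predicts, and the dark lines meet the blue ones. I'll back off, rise and check from above.

>>> play_rows:
  increments: "0 0 0 -0.01 0 0 1;0 0 0 -0.025 0 0 1;0 0 0 -0.042 0 0 1;0 0 0 -0.042 0 0 1;0 0 0 -0.042 0 -0.05 1;0 0 0 -0.042 0 -0.1 1;0 0 0 -0.042 0 -0.15 1;0 0 0 -0.042 0 -0.19 1"

```text
time: 4.5
ee_pos: [0.4222, -0.0378, 0.2137]
eef_rot: [0.988, -0.157, 0.001, 0.0]
ft_force: [0.6, -0.6, -0.7]
width: 0.0871
grip_force: 0.0
```

>>> play_rows:
  increments: "0 0 0 0 0.05 0 1;0 0 0 0 0.1 0 1;0 0 0 0 0.15 0 1;0 0 0 0 0.2 0 1;0 0 0 0 0.25 0 1;0 0 0 0 0.3 0 1;0 0 0 0 0.3 0 1"

```text
time: 5.2
ee_pos: [0.325, -0.3288, 0.2102]
eef_rot: [0.987, -0.162, -0.0, 0.001]
ft_force: [-0.1, 0.7, 0.8]
width: 0.0868
grip_force: 0.0
```

```bash
python3 pic.py 3; python3 - <<'E'
import cv2,numpy as np
a=cv2.imread('pics/scene3.png')[180:310,205:340];b=cv2.imread('pics/top3.png')[155:275,305:445]
f=lambda i:cv2.convertScaleAbs(cv2.resize(i,(395,int(395*i.shape[0]/i.shape[1])),interpolation=cv2.INTER_CUBIC),alpha=1.4)
a,b=f(a),f(b);h=max(len(a),len(b));p=lambda i:cv2.copyMakeBorder(i,0,h-len(i),0,5,cv2.BORDER_CONSTANT)
cv2.imwrite('pics/z3.png',np.hstack([p(a),p(b)]))
E
```

```text
(no output)
```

View pics/z3.png

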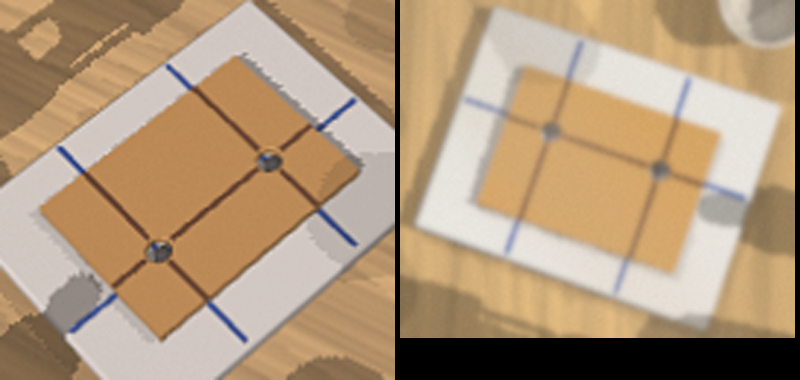

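It looks seated in both views, but a few mm of height isn't resolved here. I'll take a close wrist view.

>>> play_rows:
  increments: "0 0 0 0 -0.05 0 1;0 0 0 0.03 -0.1 0 1;0 0 0 0.03 -0.15 0 1;0 0 0 0.03 -0.2 0 1;0 0 0 0.03 -0.25 0 1;0 0 0 0.03 -0.3 0 1;0 0 0 0.03 -0.3 0 1;0 0 0 0.03 -0.3 0 1"

```text
time: 6.1
ee_pos: [0.4504, -0.0444, 0.2107]
eef_rot: [0.988, -0.155, 0.0, 0.0]
ft_force: [0.1, -0.5, 0.2]
width: 0.0872
grip_force: 0.0
```

```bash
python3 go.py -80 0 200; python3 - <<'E'
from bench import *
import cv2,numpy as np,pickle
s=read_state();c=camera('wrist');pickle.dump((s,c),open('w.pkl','wb'))
cv2.imwrite('pics/w1.png',cv2.convertScaleAbs(cv2.resize(cv2.cvtColor(c['color'],cv2.COLOR_RGB2BGR),(800,500),interpolation=cv2.INTER_CUBIC),alpha=1.3))
print(c['fx'],c['cx'],c['cy'],c['k1'],np.round(c['mount'],3).tolist())
E
```

```text
t 6.1 standpose mm [-93.5   3.2 210.7] F [ 0.1 -0.5  0.2] w 0.0871500256977041
inc rot [ 0.0002 -0.0004  0.0056] shift [0.0135 0.0033 0.0107]
278.1467848290645 320.62966855188523 201.40670265275142 -0.008390625309974866 [[-0.0, -0.968, -0.252, 0.069], [1.0, -0.0, 0.0, 0.001], [-0.0, -0.252, 0.968, -0.163], [0.0, 0.0, 0.0, 1.0]]
```

View pics/w1.png

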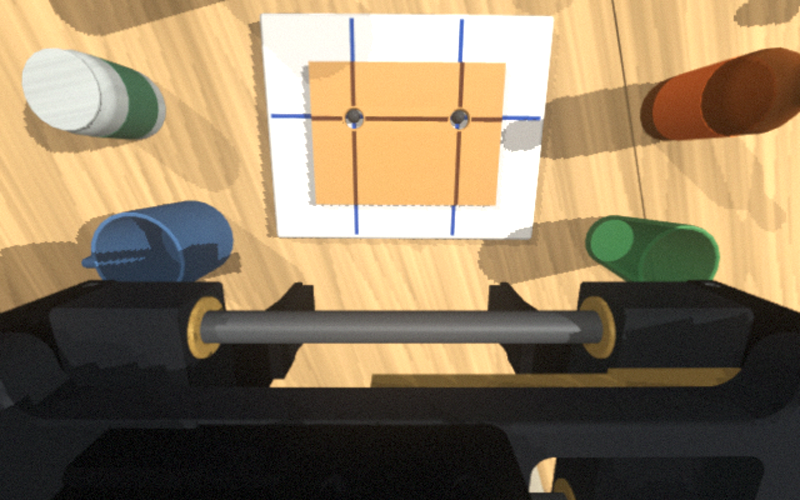

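The wrist view shows the board square with the slab and both lines continuous. I'll zoom in once on the holes.

```bash
python3 - <<'E'
import pickle,cv2,numpy as np
s,c=pickle.load(open('w.pkl','rb'));im=cv2.cvtColor(c['color'],cv2.COLOR_RGB2BGR)
f=lambda x,y,w,h,k:cv2.resize(im[y:y+h,x:x+w],None,fx=k,fy=k,interpolation=cv2.INTER_CUBIC)
a=np.hstack([f(208,50,100,70,4)[:, :398],f(345,50,100,70,4)[:, :398]])  # k=4
cv2.imwrite('pics/z4.png',a)
# predicted seated vs riding hole pixels
from h import *
S=np.array([.5383,-.0765,-.316])
def pw(P):
    q=R.from_quat(s['eef_rot']).inv().apply(P-np.array(s['ee_pos']));M=np.linalg.inv(c['mount']);q=q@M[:3,:3].T+M[:3,3];t=q[:,:2]/q[:,2:];t=t*(1+c['k1']*(t**2).sum(1,keepdims=True));return t*c['fx']+[c['cx'],c['cy']]
print('stand',pw(spt(S,SP)).round(1).tolist())
for nm,dz in(('seated',.016),('raised5',.021)):print(nm,pw(spt(S,BP+[0,0,dz])).round(1).tolist())
E
```

```text
stand [[203.8, 10.4], [442.2, 11.9], [424.2, 192.6], [219.4, 191.6], [210.9, 93.9], [434.0, 95.2], [278.9, 10.6], [367.3, 11.2]]
seated [[243.8, 47.4], [401.9, 48.4], [393.9, 162.7], [250.3, 161.9], [280.2, 93.3], [364.9, 93.8]]
raised5 [[242.6, 46.2], [403.1, 47.1], [394.9, 163.2], [249.3, 162.4], [279.6, 92.8], [365.6, 93.3]]
```

View pics/z4.png

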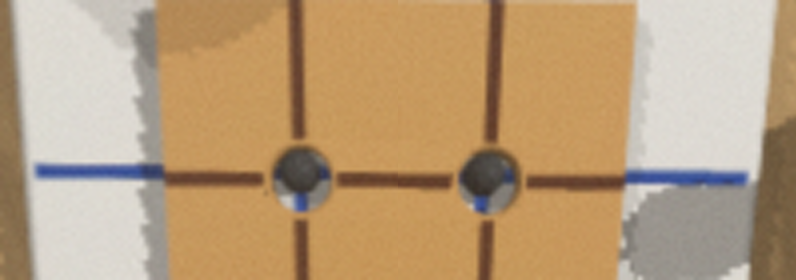

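The zoom shows both pins in their holes but toward the far rim: the left pin is at (299,169) in a hole at (301,180), the right at (485,172) in (489,182). The board is about 3 mm short in x, so it may still be resting on a rim. I'll push it 3 mm more.

>>> play_rows:
  increments: "0 0 0 -0.028 0.003 0.04 1;0 0 0 -0.028 0.003 0.085 1;0 0 0 -0.028 0.003 0.13 1;0 0 0 -0.028 0.003 0.165 1;0 0 0 -0.028 0.003 0.18 1;0 0 0 -0.028 0.003 0.19 1;0 0 0 -0.028 0.003 0.19 1;0 0 0 -0.028 0.003 0.19 1"

```text
time: 6.95
ee_pos: [0.4232, -0.0419, 0.0213]
eef_rot: [0.987, -0.158, 0.0, 0.0]
ft_force: [-0.1, 1.0, -0.3]
width: 0.0871
grip_force: 0.0
```

```bash
python3 go.py -77 0 20
```

```text
t 6.95 standpose mm [-120.2   -2.9   21.3] F [-0.1  1.  -0.3] w 0.0870651296030256
inc rot [ 0.0001 -0.001  -0.001 ] shift [ 0.0432 -0.0029  0.0013]
```

>>> play_rows:
  increments: "0 0 0 0.01 -0.002 0.001 1;0 0 0 0.02 -0.002 0.001 1;0 0 0 0.03 -0.002 0.001 1;0 0 0 0.036 -0.002 0.001 1;0 0 0 0.039 -0.002 0.001 1;0 0 0 0.041 -0.002 0.001 1;0 0 0 0.043 -0.002 0.001 1;0 0 0 0.043 -0.002 0.001 1"

```text
time: 7.75
ee_pos: [0.4643, -0.0528, 0.0196]
eef_rot: [0.988, -0.157, 0.0, 0.0]
ft_force: [0.7, 0.3, -1.1]
width: 0.0871
grip_force: 0.0
```

```bash
python3 go.py -77 0 20
```

```text
t 7.75 standpose mm [-77.7  -0.5  19.6] F [ 0.7  0.3 -1.1] w 0.08713008875410823
inc rot [ 0.0001 -0.0001 -0.0002] shift [ 0.0007 -0.0005 -0.0004]
```

>>> play_rows:
  increments: "0 0 0 -0.01 0 0 1;0 0 0 -0.025 0 0 1;0 0 0 -0.028 0 -0.03 1;0 0 0 -0.028 0 -0.07 1;0 0 0 -0.015 0 -0.12 1;0 0 0 0 0 -0.15 1;0 0 0 0 0 -0.15 1;0 0 0 0 0 -0.15 1"

```text
time: 8.55
ee_pos: [0.4637, -0.0526, 0.1695]
eef_rot: [0.988, -0.157, 0.0, 0.0]
ft_force: [-0.0, -0.3, -0.3]
width: 0.0871
grip_force: 0.0
```

```bash
python3 go.py -77 0 20;python3 - <<'E'
from bench import *
import cv2,numpy as np,pickle
from h import *
s=read_state();c=camera('wrist');pickle.dump((s,c),open('w2.pkl','wb'))
S=np.array([.5383,-.0765,-.316])
def pw(P):
    q=R.from_quat(s['eef_rot']).inv().apply(P-np.array(s['ee_pos']));M=np.linalg.inv(c['mount']);q=q@M[:3,:3].T+M[:3,3];t=q[:,:2]/q[:,2:];t=t*(1+c['k1']*(t**2).sum(1,keepdims=True));return t*c['fx']+[c['cx'],c['cy']]
h=pw(spt(S,BP+[0,0,.016]));print(h.round(1).tolist(),pw(spt(S,SP)).round(1).tolist())
im=cv2.cvtColor(c['color'],cv2.COLOR_RGB2BGR)
x0,y0=(h[4:].mean(0)-[80,50]).astype(int);x0,y0=max(x0,0),max(y0,0);print(x0,y0)
cv2.imwrite('pics/z5.png',cv2.convertScaleAbs(cv2.resize(im[y0:y0+110,x0:x0+160],None,fx=5,fy=5,interpolation=cv2.INTER_CUBIC),alpha=1.2))
E
```

```text
t 8.55 standpose mm [-78.3  -0.5 169.5] F [-0.  -0.3 -0.3] w 0.08711867033087142
inc rot [ 0.0004 -0.0005 -0.0002] shift [ 0.0012 -0.0005  0.1495]
[[229.3, 53.0], [407.8, 52.9], [398.9, 180.1], [238.7, 180.2], [271.1, 104.1], [366.3, 104.1]] [[183.9, 11.5], [453.1, 11.5], [432.5, 212.1], [205.3, 212.2], [193.7, 104.9], [443.7, 104.8], [268.6, 11.2], [368.5, 11.2]]
238 54
```

View pics/z5.png

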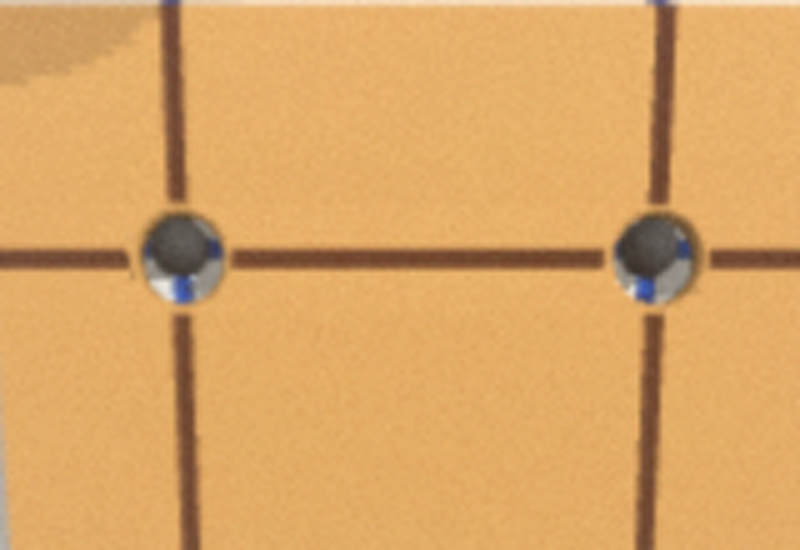

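Little changed: pin at (181,243) in a hole at (183,258), about 3 mm off and just touching the rim. The finger probably barely reached the edge, which is consistent with the board having slid down off the domes. I'll push a little further to centre it, then check height and tilt numerically.

>>> play_rows:
  increments: "0 0 0 -0.015 0 0.04 1;0 0 0 -0.028 0 0.08 1;0 0 0 -0.028 0 0.12 1;0 0 0 -0.028 0 0.14 1;0 0 0 -0.028 0 0.149 1;0 0 0 -0.015 0 0.149 1;0 0 0 -0.005 0 0.149 1;0 0 0 0 0 0.149 1"

```text
time: 9.4
ee_pos: [0.4663, -0.0533, 0.0217]
eef_rot: [0.987, -0.158, 0.001, -0.0]
ft_force: [-2.6, 0.7, 2.0]
width: 0.0868
grip_force: 1.2
```

>>> play_rows:
  increments: "0 0 0 0.001 0 0 1;0 0 0 0.002 0 0 1;0 0 0 0.003 0 0 1;0 0 0 0.004 0 0 1;0 0 0 0.004 0 0 1"

```text
time: 9.9
ee_pos: [0.4677, -0.054, 0.0206]
eef_rot: [0.988, -0.157, -0.0, 0.0]
ft_force: [-2.9, -0.3, 1.3]
width: 0.0871
grip_force: 1.4
```

```bash
python3 go.py -77 0 20
```

```text
t 9.9 standpose mm [-74.1  -0.5  20.6] F [-2.9 -0.3  1.3] w 0.08713828948073465
inc rot [0.0003 0.0003 0.    ] shift [-0.0029 -0.0005  0.0006]
```

>>> play_rows:
  increments: "0 0 0 -0.01 0 0 1;0 0 0 -0.025 0 0 1;0 0 0 -0.028 0 -0.03 1;0 0 0 -0.028 0 -0.07 1;0 0 0 -0.015 0 -0.12 1;0 0 0 -0.004 0 -0.15 1;0 0 0 -0.004 0 -0.15 1;0 0 0 -0.004 0 -0.15 1"

```text
time: 10.7
ee_pos: [0.4641, -0.0528, 0.1706]
eef_rot: [0.988, -0.158, 0.001, 0.0]
ft_force: [-0.2, 0.2, -1.6]
width: 0.0866
grip_force: 0.0
```

```bash
cat > chk.py <<'E'
from bench import *
import cv2,numpy as np,pickle,os
from h import *
S=np.array([.5383,-.0765,-.316])
s=read_state();c=camera('wrist');pickle.dump((s,c),open('w3.pkl','wb'))
for f in('w.pkl','w2.pkl','w3.pkl'):
    s,c=pickle.load(open(f,'rb'))
    def pw(P):
        q=R.from_quat(s['eef_rot']).inv().apply(P-np.array(s['ee_pos']));M=np.linalg.inv(c['mount']);q=q@M[:3,:3].T+M[:3,3];t=q[:,:2]/q[:,2:];t=t*(1+c['k1']*(t**2).sum(1,keepdims=True));return t*c['fx']+[c['cx'],c['cy']]
    g=c['color'].astype(float);hsv=cv2.cvtColor(c['color'],cv2.COLOR_RGB2HSV)
    ref=pw(spt(S,SP[:4])).astype(np.float32)
    reg=np.zeros(g.shape[:2],np.uint8);cv2.fillConvexPoly(reg,pw(spt(S,SP[:4]*[.9,.9,1])).astype(int),1)
    m=((hsv[...,1]>70)&(g[...,0]>g[...,2]+25)&(reg>0)).astype(np.uint8)
    m=cv2.morphologyEx(m,cv2.MORPH_CLOSE,np.ones((25,25)));
    cn=max(cv2.findContours(m,0,cv2.CHAIN_APPROX_NONE)[0],key=cv2.contourArea)[:,0].astype(float)
    pr=pw(spt(S,BP[:4]+[0,0,.016]));L=[]
    for i in range(4):
        a,b=pr[i],pr[(i+1)%4];d=(b-a)/np.linalg.norm(b-a);n=np.array([-d[1],d[0]]);t=(cn-a)@d/np.linalg.norm(b-a);o=(cn-a)@n
        k=(t>.1)&(t<.9)&(abs(o)<8);vx,vy,x,y=cv2.fitLine(cn[k].astype(np.float32),cv2.DIST_HUBER,0,.01,.01).ravel();L.append(np.cross([x,y,1],[x+vx,y+vy,1]))
    co=[];
    for i in range(4):
        q=np.cross(L[i-1],L[i]);co.append(q[:2]/q[2])
    co=np.array(co);w=np.linalg.norm(co[0]-co[1]),np.linalg.norm(co[2]-co[3])
    def pred(dz,th):
        p=pw(spt(S,R.from_euler('y',-th).apply(BP[:4]+[.065,0,0])-[.065,0,0]+[0,0,dz]));return np.linalg.norm(p[0]-p[1]),np.linalg.norm(p[2]-p[3])
    print(f,'far/near widths',np.round(w,1),'seated',np.round(pred(.016,0),1),'hung5mm',np.round(pred(.016,.06),1),'corner diff',(co-pr).round(1).tolist())
    # pin vs hole: dark/grey blob
    H=pw(spt(S,BP[4:]+[0,0,.016]))
    for h in H:
        x,y=h.astype(int);w_=14;P=c['color'][y-w_:y+w_,x-w_:x+w_];hs=cv2.cvtColor(P,cv2.COLOR_RGB2HSV);br=(P[...,0].astype(int)>P[...,2]+25)
        hole=(~br).astype(np.uint8);hole=cv2.morphologyEx(hole,cv2.MORPH_OPEN,np.ones((5,5)))
        dark=((P.max(2)<105)&(hole>0)).astype(np.uint8);dark=cv2.morphologyEx(dark,cv2.MORPH_OPEN,np.ones((3,3)))
        ce=lambda m:np.argwhere(m).mean(0)[::-1] if m.any() else np.nan
        print('  hole',(ce(hole)+[x-w_,y-w_]).round(1),hole.sum(),'pin-hole px',np.round(ce(dark)-ce(hole),1),dark.sum())
E
python3 chk.py
```

```text
w.pkl far/near widths [157.5 143. ] seated [158.1 143.6] hung5mm [161.8 143.5] corner diff [[2.6, 1.3], [2.0, 2.1], [1.8, 0.3], [2.4, 1.1]]
  hole [283.   94.5] 154 pin-hole px [-0.2 -1.8] 102
  hole [366.9  95.4] 151 pin-hole px [-0.4 -1.9] 100
w2.pkl far/near widths [177.9 159.8] seated [178.5 160.2] hung5mm [183.3 160.1] corner diff [[2.8, 2.0], [2.3, 2.1], [2.0, 0.9], [2.3, 0.8]]
  hole [274.1 105.4] 195 pin-hole px [-0.3 -2.2] 126
  hole [368.4 105.6] 187 pin-hole px [-0.5 -2.1] 125
w3.pkl far/near widths [177.7 159.7] seated [177.6 159.6] hung5mm [182.4 159.5] corner diff [[2.4, -1.9], [2.4, -1.8], [2.2, -2.3], [2.1, -2.4]]
  hole [274.2 103. ] 200 pin-hole px [-0.3  0.2] 143
  hole [368.  102.6] 192 pin-hole px [-0.4  0.5] 146
```

Numerically the board is flat: far/near widths 177.7/159.7 px against 177.6/159.6 predicted for seated. Both pins are within 0.5 px of the hole centres, and the arm is 170 mm up.

```bash
python3 -c "
from bench import *
print(close_job())"
```

```text
the job is handed in; nothing more can be done
None
```

The board measured flat on the stand with both holes centred on their pins to about 0.5 mm; the arm is clear and the job is handed in, with no verdict shown.

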